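# Open a tube pump's cover with a pry blade and hold its spring shoe back at the mark

### The job

Pick up the flat-bladed pry tool, slip its blade into the notch under the front edge of the pump's hinged window cover and lever the cover up with the blade (not with the gripper) until it stands about upright by itself, then lay the tool down flat on the bench. Then grip the upright tab of the spring-loaded tube shoe inside, pull it out toward the notch until the shoe's index finger is level with the mark line on the steel clip beside it, and finish while still gripping and holding it there. Leave the other things on the bench where they are.

Things in the scene. Friction and masses are not known exactly. Their poses are not given: they have to be found in the camera images.
- pump: grey open-topped tube pump housing, fixed to the bench, 200 mm (its x) by 130 mm (y) by 60 mm high, walls 5 mm thick, floor 8 mm thick. Origin: centre of its underside. Its -x axis points out of the front, where the wall has a notch 60 mm wide in the middle, from 46 mm up to the cover's underside at 60 mm. The cover's hinge is along the rear (+x) wall. A roller rotor 35 mm high, 56 mm across, stands at x = +60 mm; the tube shoe slides between it and the front
- cover (a joint): hinge angle of the pump's cover (a clear window in a grey frame, 205 by 130 by 5 mm, 90 g): 0 closed, grows as the front edge rises, about 1.57 upright, stop at 1.75. A stiff hinge (about 0.13 N m of friction): it stays where it is left
- cover_lip (a point): middle of the cover's front edge, on its underside; closed, it overhangs the front wall by 5 mm and is 60 mm above the bench; moves with the cover
- cover_hinge (a point): middle of the cover's hinge line, at the rear wall's outer face, 60 mm above the bench; the line runs along the pump's y. Axes move with the cover
- shoe (a joint): travel of the aluminium tube shoe in m: 0 at rest near the rotor, grows as it is pulled toward the pump's front (pump -x); stop at 0.055. Its spring pulls it back with 4.5 N at rest and 150 N/m more
- shoe_tab (a point): grip point of the shoe's upright pull tab, on its centre, 38 mm above the bench. The tab is 12 mm thick along the pump's x, 34 mm wide along y, from 16 to 53 mm above the bench; the shoe's plate below it (46 mm by 50 mm) has its top 17 mm above the bench, and its 27 mm high saddle begins 24 mm behind the tab's rear face. Axes parallel to the pump's
- shoe_index (a point): tip of the shoe's index finger, a thin dark bar 3 mm wide that points sideways (pump +y) from the shoe's plate, in line with the tab; moves with the shoe
- mark (a point): inner end of the mark line: the dark ridge, 3 mm wide, along pump y, on a small steel clip (16 mm square, 18 mm above the bench with its ridge) fixed on the pump's floor beside the shoe. Axes parallel to the pump's; the shoe is at the mark when index and mark have the same pump x. The clip's place differs from pump to pump
- pry_grip (a point): point on the pry tool's centre line, half-way up, in its black handle 25 mm behind the handle's front end. The tool lies along its own x, blade to +x: handle 110 mm long, 16 mm wide, 20 mm high; then a flat steel blade 70 mm long, 20 mm wide, 2.5 mm thick, level, half-way up the handle (10 mm above the bench as it lies). About 70 g; the tip is 95 mm ahead of this point
- pry_tip (a point): middle of the end of the pry tool's blade
- pry: the pry tool itself; origin on the underside plane of its handle, 90 mm behind the tip
- driver: screwdriver with a round shaft, lying near the pry tool; leave alone
- jar: small white jar, 48 mm across, 85 mm high, beside the pump; leave alone
- valve: small valve, aluminium block 40 by 30 mm with a dark round coil, 46 mm high, beside the pump on the other side; leave alone
- board: small green circuit board, 70 by 50 mm; leave alone
- rotor: spare white pump rotor, 48 mm across, 30 mm high; leave alone

How it is judged:
By the outcome, as a careful person would: the job done as asked, in the order asked, and still so for the second after the job is handed in, while the arm keeps its last pose, push and grip.
It also fails if it takes over 67 s, if anything falls off the work surface, if the arm or the gripper's body presses on something with over 40 N, if the wrist force passes 120 N, or if a joint passes its speed limit or range.

### The arm

A 6-joint arm with a two-finger parallel gripper is mounted at the origin on the work surface. World frame = base frame: x ahead of the robot, y to its left, z up, the work surface at z = 0. Lengths are in mm, angles in rad, forces in N, time in s.
With the tool pointing down it reaches from about 350 to 975 mm from the base axis. Payload 7.1 kg.
Tool frame: the origin (TCP) lies at the centre of the arm's flange, where the gripper is bolted on; the fingertips stand 182 mm ahead of it and the grasp point (between the pads) lies 163 mm ahead of it; z points along the fingers, y is the line along which they close (so a half turn about z gives the same grasp; the last joint's range is limited). The gripper opens to 88 mm and grips with 3 to 60 N. Pads are 20 mm wide; open, the fingers measure 115 mm over their backs; the gripper's body (75 mm by 178 mm) begins 61 mm behind the grasp point.
Start: joints at [-1.256, 0.423, 1.63, -0, 1.089, -0.019], TCP at [204.79, -590.481, 404.675] pointing down, gripper open.
Joint ranges: [-3, 3], [-0.9, 2.11], [0.09, 2.58], [-1.31, 4.45], [0.11, 2.69], [-2.54, 2.54]. Speed limits (rad/s): [2.39, 2.39, 3.01, 3.14, 3.14, 3.14].

### API

Orientations are given as a rotation vector (axis times angle).
In Python, from workcell import readout, get_image, ctrl gives the robot as it stands.
- The arm moves only by the tool step_arm, never from a script. Its argument "targets" is a list that holds one entry, the list of rows, each a list of 7 numbers: the shift along the world's x, y, z as a fraction of full scale, then the turn, a rotation vector about the world's x, y, z as a fraction of full scale, then the opening, from 0 (shut) to 1 (fully open). In form: [[[dx, dy, dz, wx, wy, wz, claw], ...]]. A call has exactly 5 rows; each row shifts and turns the commanded pose from where the row before left it; what a row does not reach is not made up. Full scale, the value 1, is 0.05 m for a shift and 4 degrees for a turn. A row lasts 1/8 s, in which the tool goes at most 62.5 mm and 10.7 degrees, less where a joint would pass 70% of its speed; a pose out of reach is approached as far as the arm can. A call with a number of a shift or a turn outside -1 to 1 is refused whole. A call with a gripper value outside its range is refused whole. The fingers move at their own pace and stop on an object; the grip force is fixed at half the most. Time passes only in rows, so rows that do not move let the fingers close, or fill a call up. It gives the time, the measured TCP pose, the force, the opening and the grip force at its end, in the units of the state.
- readout.get_obs(): the state, without advancing time (a new reading comes with each control period).
- get_image(name): name is "side" or "top"; returns a dict with "pixels" (420x560x3 uint8, red, green, blue), "intrinsics" (3x3 intrinsics, pixels), "extrinsics" (4x4, takes a point from world to camera coordinates). Camera axes: x right, y down, z forward; pixel columns grow to the right and rows downward; lengths in mm; the calibration is good to about 2 mm. A picture is of the moment at which its call begins. There is no depth.
- ctrl.close_job(): hands the job in; it is judged then, once.
The state is a dict: "t": time; "qpos": joint angles; "qvel": joint speeds; "joint_torque": joint torques, N m; "ee_pos": TCP position; "orientation": TCP orientation; "ft_force": force on the tool from outside, world axes, zero at the start; "moment": the same for the moment, N m; "width": finger opening in mm; "grasp_force": force on a finger pad.
Only numpy, scipy, OpenCV 4.12 (cv2) and the standard library are available. Lean on these libraries where they do the work, as an engineer would, in place of code of your own. Each camera call takes 0.05 s, during which the arm holds its last target. There are 200 camera calls.

## Working session

There is one attempt and no reset: what is moved stays moved. The work goes in short steps, Python scripts to look and compute and a tool call to move; the robot and the scene stay as the last step left them, time stands still between calls to the robot, and variables do not carry over. Pictures are saved under pics/ and viewed, at most 10 in all, crops included, and the job is handed in when it is done.

Besides the shell and the picture viewer there is one more tool, called after "Request:" as name([rows], argument=value, ...), one row to a line, values as JSON. step_arm: Moves the arm, as the interface text tells. Shift numbers are shares of 0.05 m and turn numbers shares of 4 degrees, none past 1 either way. Its arguments: {"type":"object","properties":{"targets":{"type":"array"}},"required":["targets"]}

```bash
mkdir -p pics
cat > h.py <<'E'
import numpy as np, cv2
from workcell import readout, get_image, ctrl
def snap(n,f=None):
    d=get_image(n); 
    if f: cv2.imwrite(f'pics/{f}.png',cv2.cvtColor(d['pixels'],cv2.COLOR_RGB2BGR))
    return d
def ray(d,u,v):
    K=np.array(d['intrinsics']);E=np.array(d['extrinsics']);R=E[:3,:3];t=E[:3,3]
    return -R.T@t, R.T@np.linalg.solve(K,[u,v,1])
def onz(d,u,v,z):
    c,r=ray(d,u,v); return c+r*(z-c[2])/r[2]
def proj(d,p):
    K=np.array(d['intrinsics']);E=np.array(d['extrinsics'])
    q=K@(E[:3,:3]@np.array(p)+E[:3,3]); return q[:2]/q[2]
E
python3 - <<'E'
from h import *
import pickle
a=snap('top','top0');b=snap('side','side0')
pickle.dump((a,b),open('cal.pkl','wb'))
im=np.hstack([a['pixels'],b['pixels']])
for d in(a,b): print(np.round(ray(d,280,210),3), np.round(np.array(d['intrinsics'])[0,0]))
print(readout.get_obs())
E
```

```text
[[ 4.99634e+02 -8.92790e+01  9.93369e+02]
 [ 9.90000e-02  3.70000e-02 -9.95000e-01]] 405.0
[[ 2.71647e+02  7.62964e+02  6.11424e+02]
 [ 2.96000e-01 -8.16000e-01 -4.96000e-01]] 399.0
{'t': 0.1, 'qpos': array([-1.25600446e+00,  4.23743348e-01,  1.63060355e+00, -1.49952733e-05,
        1.08857958e+00, -1.89714792e-02]), 'qvel': array([ 0.0006997 , -0.00191255, -0.00210156,  0.00093688,  0.00077674,
       -0.00034988]), 'joint_torque': array([ 6.26580550e-04, -5.45612955e+01, -2.74327433e+01,  6.45602262e-02,
        1.87789119e-02, -2.70025419e-05]), 'ee_pos': array([ 204.71287165, -590.25900867,  403.99635622]), 'orientation': array([-3.09664736e+00, -5.21636118e-01,  3.29265121e-04]), 'ft_force': array([ 0.26015975,  0.09673937, -0.37180872]), 'moment': array([-0.03380366,  0.00077243, -0.00179921]), 'grasp_force': 0.0, 'width': 87.95686252523714}
```

View pics/top0.png

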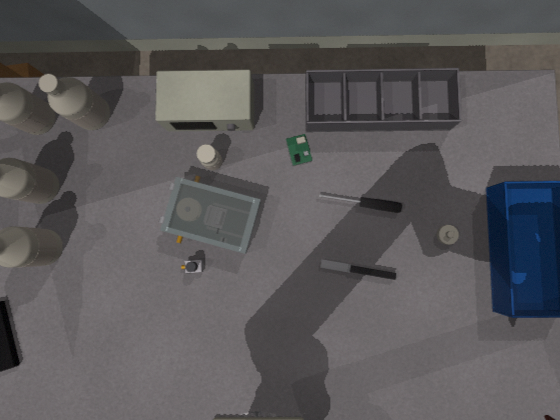

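View pics/side0.png

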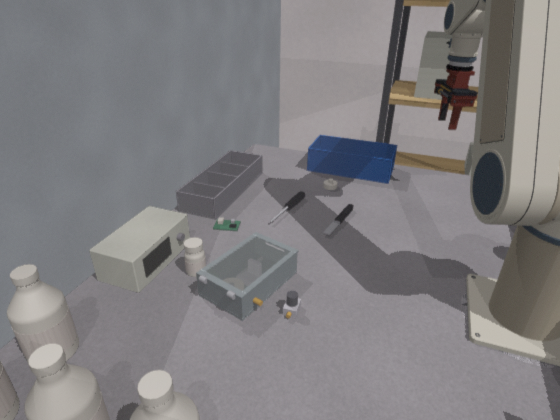

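The top view shows the pump at about (210,215), with the rotor at (190,210) and the front edge on the right. The pry tool, with its flat blade, is at about (358,270), blade to the left. The driver is at (360,202). Next I measure them more closely.

Run:
```python
from h import *
import pickle
a,b=pickle.load(open('cal.pkl','rb'))
t=cv2.cvtColor(a['pixels'],cv2.COLOR_RGB2BGR);s=cv2.cvtColor(b['pixels'],cv2.COLOR_RGB2BGR)
r=cv2.INTER_CUBIC
c1=cv2.resize(t[172:260,152:272],None,fx=6,fy=6,interpolation=r)[:300*2]
c1=cv2.resize(t[172:258,152:266],(684,516),interpolation=r)
cv2.imwrite('pics/ctop.png',np.clip(c1*1.5,0,255).astype(np.uint8))
# pry handle (dark) and blade
g=cv2.cvtColor(t,cv2.COLOR_BGR2GRAY)
roi=g[255:290,310:405]; print(int(np.median(roi)))
m=((g<45)*255).astype(np.uint8); m[:255]=0;m[290:]=0;m[:,:315]=0;m[:,405:]=0
cs,_=cv2.findContours(m,cv2.RETR_EXTERNAL,cv2.CHAIN_APPROX_NONE)
c=max(cs,key=cv2.contourArea); print(cv2.contourArea(c),cv2.minAreaRect(c),cv2.boxPoints(cv2.minAreaRect(c)).round(1).tolist())
c2=cv2.resize(t[252:288,312:404],(736,288),interpolation=r)
cv2.imwrite('pics/cpry.png',np.vstack([np.clip(c2*1.5,0,255).astype(np.uint8),cv2.resize(s[225:320,190:310],None,fx=3,fy=3)[:, :360].copy() if 0 else np.zeros((1,736,3),np.uint8)]))
```

```text
73
249.5 ((372.74664306640625, 272.10235595703125), (45.53175354003906, 6.893484115600586), 10.007980346679688) [[349.70001220703125, 271.5], [350.8999938964844, 264.79998779296875], [395.79998779296875, 272.70001220703125], [394.6000061035156, 279.5]]
```

View pics/ctop.png

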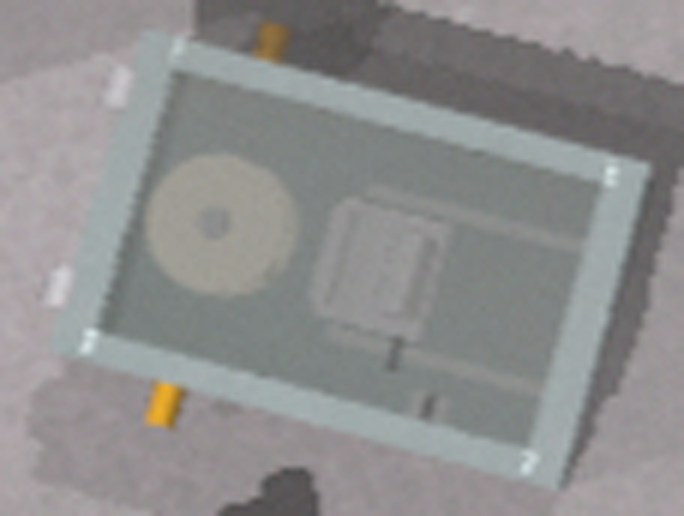

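View pics/cpry.png

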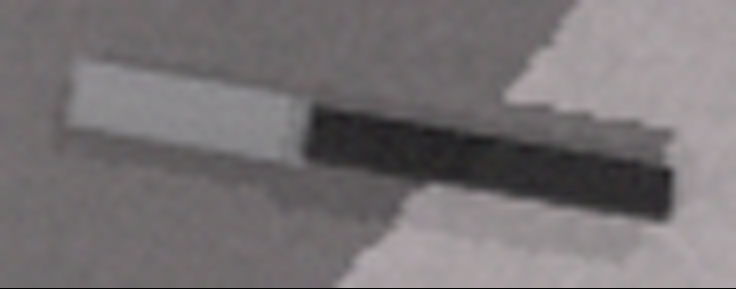

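The cover's corners are at crop pixels (148,33), (650,160), (562,487) and (58,350), and the front edge is on the right. The index finger is at (395,355) and the mark at (428,405). The pry tool's tip is at (72,95) in its crop, the handle front at (310,132) and the handle rear at (670,193).

Run:
```python
from h import *
import pickle
a,b=pickle.load(open('cal.pkl','rb'))
P=lambda x,y,z:onz(a,152+(x+.5)/6-.5,172+(y+.5)/6-.5,z)
c=[P(148,33,65),P(650,160,65),P(562,487,65),P(58,350,65)]
for q in c: print(q.round(1), end=' ')
print()
f=(c[1]+c[2])/2; r=(c[0]+c[3])/2; ax=(r-f); print('len',np.linalg.norm(ax),np.linalg.norm(c[1]-c[2]),np.linalg.norm(c[0]-c[3]))
ux=ax/np.linalg.norm(ax); uy=(c[3]-c[0]+c[2]-c[1]); uy/=np.linalg.norm(uy)
print('front',f.round(1),'rear',r.round(1),'yaw x',np.degrees(np.arctan2(ux[1],ux[0])),'yaw from y',np.degrees(np.arctan2(uy[1],uy[0])))
ctr=(f+r)/2
for n,p in dict(idx=P(396,354,17),mark=P(428,405,18),tab=P(426,280,53),rotor=P(215,222,43)).items():
    print(n,p.round(1),((p-f)@ux).round(1),((p-f)@uy).round(1))
Q=lambda x,y,z:onz(a,312+(x+.5)/8-.5,252+(y+.5)/8-.5,z)
t,h,e=Q(72,95,11),Q(310,132,20),Q(670,193,20)
print('pry',t.round(1),h.round(1),e.round(1),np.linalg.norm((t-h)[:2]),np.linalg.norm((h-e)[:2]))
d=(t-e)[:2];print(np.degrees(np.arctan2(d[1],d[0])))
from scipy.spatial.transform import Rotation as R
o=readout.get_obs();print(R.from_rotvec(o['orientation']).as_matrix().round(3))
# side check
for p in [t,c[1],c[2],c[0],c[3]]: print(proj(b,p).round(0))
```

```text
[670.9 186.7  65. ] [619.3  -8.8  65. ] [494.1  24.8  65. ] [547.8 219.1  65. ] 
len 201.86661780452658 129.67232244898682 127.27636446701993
front [556.7   8.   65. ] rear [609.4 202.9  65. ] yaw x 74.87982805965231 yaw from y 165.08853004600806
idx [547.6  98.   17. ] 84.5 31.9
mark [527.   84.7  18. ] 66.3 48.5
tab [574.6  79.6  53. ] 73.8 1.1
rotor [599.1 165.2  43. ] 162.8 -0.5
pry [ 466.9 -150.1   11. ] [ 455.9 -220.    20. ] [ 437.3 -326.    20. ] 70.80180583203288 107.56598806008928
80.43629660834557
[[ 0.945  0.328 -0.   ]
 [ 0.328 -0.945  0.001]
 [ 0.    -0.001 -1.   ]]
[326. 233.]
[254. 232.]
[298. 250.]
[196. 273.]
[242. 296.]
```

Request:
step_arm([
  [[0.33,0.461,-0.2,0,0,1,0.5],[0.33,0.461,-0.2,0,0,1,0.5],[0.33,0.461,-0.2,0,0,1,0.5],[0.33,0.461,-0.2,0,0,1,0.5],[0.33,0.461,-0.2,0,0,1,0.5]],
])

```text
t: 0.72
ee_pos: [287.7, -474.3, 354.1]
orientation: [-2.959, -1.055, 0.0]
ft_force: [0.2, -0.5, -0.1]
width: 44.4
grasp_force: 0.0
```

Request:
step_arm([
  [[0.33,0.461,-0.2,0,0,1,0.5],[0.33,0.461,-0.2,0,0,1,0.5],[0.33,0.461,-0.2,0,0,1,0.5],[0.33,0.461,-0.2,0,0,1,0.5],[0.33,0.461,-0.2,0,0,1,0.5]],
])

```text
t: 1.35
ee_pos: [370.2, -359.1, 304.1]
orientation: [-2.73, -1.553, 0.0]
ft_force: [0.4, 0.0, -0.1]
width: 43.8
grasp_force: 0.0
```

Request:
step_arm([
  [[0.33,0.461,-0.2,0,0,1,0.5],[0.33,0.461,-0.2,0,0,1,0.5],[0.33,0.461,-0.2,0,0,1,0.5],[0.33,0.461,-0.2,0,0,1,0.5],[0.33,0.461,-0.2,0,0,1,0.5]],
])

```text
t: 1.98
ee_pos: [452.7, -243.9, 254.2]
orientation: [-2.419, -2.003, 0.0]
ft_force: [0.1, -0.2, -0.3]
width: 43.7
grasp_force: 0.0
```

Request:
step_arm([
  [[0,0,-0.2,0,0,0.33,0.5],[0,0,-0.2,0,0,0,0.5],[0,0,0,0,0,0,0.5],[0,0,0,0,0,0,0.5],[0,0,0,0,0,0,0.5]],
])

```text
t: 2.6
ee_pos: [452.2, -245.2, 235.0]
orientation: [2.399, 2.027, 0.0]
ft_force: [0.8, 1.0, 0.2]
width: 44.0
grasp_force: 0.0
```

Request:
step_arm([
  [[0,0,-0.4,0,0,0,0.5],[0,0,-0.4,0,0,0,0.5],[0,0,-0.2,0,0,0,0.5],[0,0,0,0,0,0,0],[0,0,0,0,0,0,0]],
])

```text
t: 3.22
ee_pos: [452.5, -244.9, 185.2]
orientation: [2.398, 2.028, 0.0]
ft_force: [-0.5, 0.0, -0.3]
width: 27.5
grasp_force: 0.0
```

Request:
step_arm([
  [[0,0,0,0,0,0,0],[0,0,0,0,0,0,0],[0,0,0,0,0,0,0],[0,0,0.3,0,0,0,0],[0,0,0.6,0,0,0,0]],
])

```text
t: 3.85
ee_pos: [451.9, -244.5, 229.9]
orientation: [-2.397, -2.027, 0.001]
ft_force: [-0.2, -0.7, -0.5]
width: 15.7
grasp_force: 29.9
```

Run:
```python
from h import *
a=snap('top');b=snap('side');o=readout.get_obs();print(o['ee_pos'],o['width'],o['grasp_force'],o['ft_force'],o['moment'])
t=a['pixels'][:,:,::-1];s=b['pixels'][:,:,::-1]
cv2.imwrite('pics/g.png',np.vstack([cv2.resize(t[230:300,270:405],(540,280),interpolation=2),cv2.resize(s[170:250,270:405],(540,320),interpolation=2)]))
```

```text
[ 453.26553067 -245.26673421  232.54937433] 15.738005640633578 29.918828308582306 [ 0.45686829  0.6135247  -0.67969503] [ 0.00857342 -0.05694534 -0.04266949]
```

View pics/g.png

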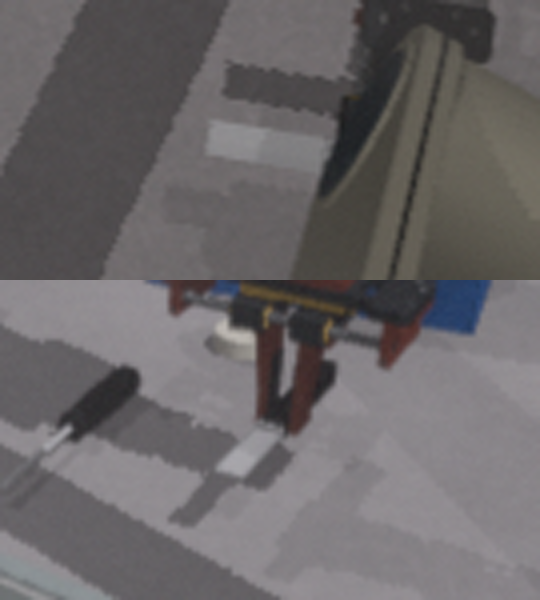

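The tool is held. In the top crop its blade end is at (208,137), so image pixel (322,264). The side view shows the blade pointing out level. I move it in front of the notch.

Request:
step_arm([
  [[0.304,0.586,0,0,0,-0.275,0],[0.304,0.586,0,0,0,-0.275,0],[0.304,0.586,0,0,0,-0.275,0],[0.304,0.586,-0.02,0,0,-0.275,0],[0.304,0.586,-0.02,0,0,-0.275,0]],
])

```text
t: 4.58
ee_pos: [528.6, -97.2, 227.4]
orientation: [-2.494, -1.91, 0.0]
ft_force: [0.4, -0.3, -1.3]
width: 16.0
grasp_force: 29.9
```

Request:
step_arm([
  [[0,0,0,0,0,0,0],[0,0,0,0,0,0,0],[0,0,0,0,0,0,0],[0,0,0,0,0,0,0],[0,0,0,0,0,0,0]],
])

```text
t: 5.2
ee_pos: [528.1, -98.7, 227.7]
orientation: [-2.494, -1.91, 0.0]
ft_force: [0.7, 0.7, -0.6]
width: 15.9
grasp_force: 29.9
```

Run:
```python
from h import *
a=snap('top');b=snap('side');o=readout.get_obs();print(o['ee_pos'],o['orientation'],o['width'])
t=a['pixels'][:,:,::-1];s=b['pixels'][:,:,::-1]
cv2.imwrite('pics/i.png',np.vstack([cv2.resize(t[180:260,200:320],(660,440),interpolation=2)[:290+150-0],np.zeros((4,660,3),np.uint8)]))
cv2.imwrite('pics/i.png',np.hstack([cv2.resize(t[190:265,220:290],(420,450),interpolation=2),cv2.resize(s[215:290,235:300],(380,450),interpolation=2)]))
g=o['ee_pos'];u=np.array([np.cos(np.radians(75)),np.sin(np.radians(75)),0])
T=g+95*u;T[2]-=175;print(T,proj(a,T),proj(b,T))
```

```text
[528.2029213  -98.50167106 227.70744832] [2.49373903e+00 1.91070606e+00 2.80387409e-05] 15.837818027403308
[552.79073058  -6.73871756  52.70744832] [259.50198671 227.28745605] [278.80750881 241.67940916]
```

View pics/i.png

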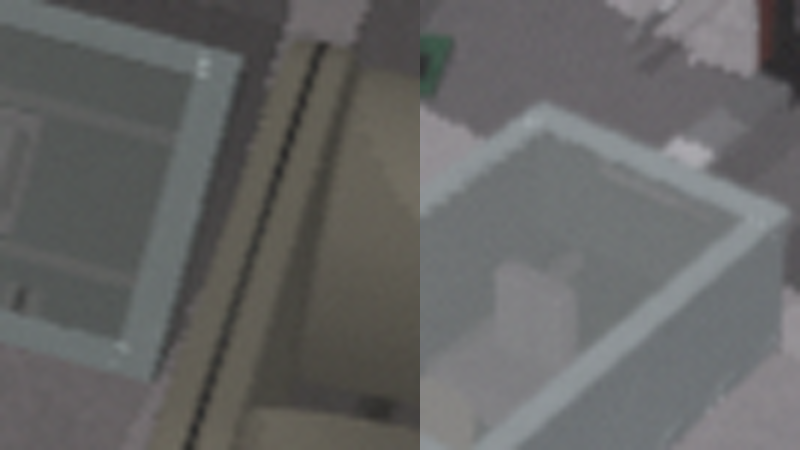

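The side view shows the blade end at about (690,155) in the crop, where the calibration predicts it, at the lip in line with the notch. I insert it now.

Request:
step_arm([
  [[0.045,0.169,0,0,0,0,0],[0.045,0.169,0,0,0,0,0],[0.045,0.169,0,0,0,0,0],[0.045,0.169,0,0,0,0,0],[0,0,0,0,0,0,0]],
])

```text
t: 5.92
ee_pos: [537.5, -63.6, 227.7]
orientation: [2.492, 1.913, 0.0]
ft_force: [-0.2, -0.0, -0.4]
width: 15.7
grasp_force: 29.9
```

Request:
step_arm([
  [[0,0,0.06,0,0,0,0],[0,0,0.055,0,0,0,0],[0.005,0.019,0.386,0,0,0,0],[0,0,0,0,0,0,0],[0,0,0,0,0,0,0]],
])

```text
t: 6.55
ee_pos: [537.4, -63.6, 252.6]
orientation: [2.494, 1.911, 0.0]
ft_force: [-0.4, -0.7, -1.7]
width: 15.7
grasp_force: 29.9
```

Run:
```python
from h import *
a=snap('top');b=snap('side');o=readout.get_obs();print(o['ee_pos'],o['ft_force'],o['moment'],o['width'])
t=a['pixels'][:,:,::-1];s=b['pixels'][:,:,::-1]
cv2.imwrite('pics/j.png',cv2.resize(s[190:320,185:325],(646,600),interpolation=2))
```

```text
[537.32239839 -63.57810428 252.2547742 ] [ 0.8959147  -0.33371882 -0.44693798] [-0.02955404 -0.0394738  -0.02603385] 15.904762880515333
```

View pics/j.png

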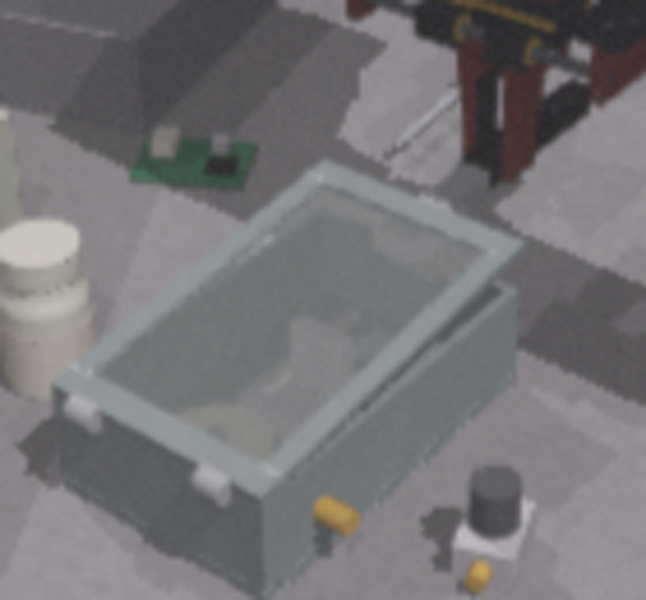

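The cover is rising. Its front edge, around (430,200) to (520,240), now stands above the wall with the blade underneath. I continue along the arc.

Request:
step_arm([
  [[0.016,0.058,0.382,0,0,0,0],[0.026,0.097,0.374,0,0,0,0],[0.036,0.134,0.362,0,0,0,0],[0.046,0.17,0.346,0,0,0,0],[0.054,0.203,0.324,0,0,0,0]],
])

```text
t: 7.28
ee_pos: [546.4, -30.0, 342.6]
orientation: [-2.493, -1.911, 0.001]
ft_force: [-0.9, -0.5, -1.5]
width: 15.8
grasp_force: 29.9
```

Request:
step_arm([
  [[0.063,0.236,0.3,0,0,0,0],[0.071,0.264,0.274,0,0,0,0],[0.078,0.29,0.244,0,0,0,0],[0.084,0.313,0.21,0,0,0,0],[0.09,0.334,0.176,0,0,0,0]],
])

```text
t: 7.9
ee_pos: [566.1, 42.6, 403.0]
orientation: [2.493, 1.911, 0.001]
ft_force: [0.6, -1.2, -2.2]
width: 15.8
grasp_force: 29.9
```

Request:
step_arm([
  [[0.094,0.349,0.139,0,0,0,0],[0.097,0.361,0.1,0,0,0,0],[0.099,0.369,0.06,0,0,0,0],[0.1,0.373,0.02,0,0,0,0],[0,0,0,0,0,0,0]],
])

```text
t: 8.52
ee_pos: [585.5, 115.6, 418.0]
orientation: [-2.491, -1.913, 0.0]
ft_force: [-0.1, -0.7, -0.5]
width: 15.8
grasp_force: 29.9
```

Run:
```python
from h import *
a=snap('top');b=snap('side');o=readout.get_obs();print(o['ee_pos'],o['ft_force'],o['moment'],o['width'])
t=a['pixels'][:,:,::-1];s=b['pixels'][:,:,::-1]
cv2.imwrite('pics/k.png',np.hstack([cv2.resize(t[150:280,130:270],(400,371)),cv2.resize(s[120:320,150:365],(399,371),interpolation=2)]))
```

```text
[585.08299884 114.27284939 417.87053066] [ 0.00279588  0.08154385 -0.77260426] [ 0.00564425 -0.07252049  0.01435956] 15.794201837855466
```

View pics/k.png

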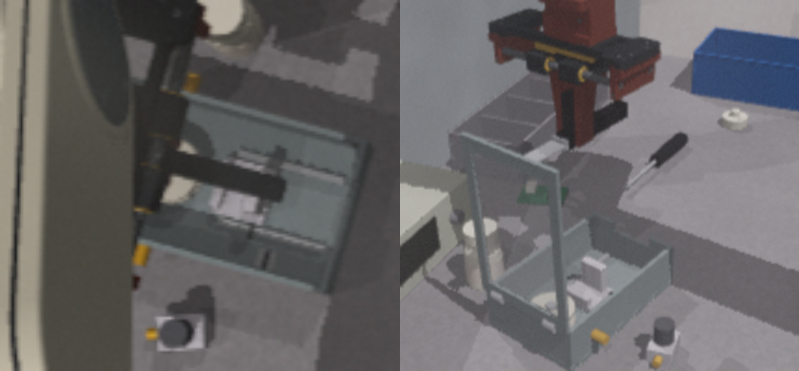

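The cover stands about upright, as the side crop shows. I retract and lay the tool back at its original place.

Request:
step_arm([
  [[-0.2,-0.72,0,0,0,0,0],[-0.23,-0.72,0,0,0,0,0],[-0.25,-0.72,0,0,0,0,0],[-0.28,-0.72,-0.5,0,0,0.2,0],[-0.28,-0.72,-0.5,0,0,0.2,0]],
])

```text
t: 9.25
ee_pos: [522.4, -67.6, 368.0]
orientation: [2.466, 1.945, 0.001]
ft_force: [0.1, -0.5, -1.2]
width: 15.6
grasp_force: 29.9
```

Request:
step_arm([
  [[-0.28,-0.72,-0.5,0,0,0.2,0],[-0.28,-0.72,-0.5,0,0,0.2,0],[-0.28,-0.72,-0.5,0,0,0.2,0],[-0.28,-0.72,-0.5,0,0,0.2,0],[-0.28,-0.7,-0.5,0,0,0.175,0]],
])

```text
t: 9.88
ee_pos: [452.3, -246.5, 242.6]
orientation: [2.399, 2.028, 0.0]
ft_force: [0.7, -0.5, -1.4]
width: 15.8
grasp_force: 29.9
```

Request:
step_arm([
  [[0,0,-0.4,0,0,0,0],[0,0,-0.3,0,0,0,0],[0,0,-0.2,0,0,0,0],[0,0,-0.1,0,0,0,0],[0,0,0,0,0,0,0]],
])

```text
t: 10.5
ee_pos: [453.5, -244.6, 193.3]
orientation: [2.398, 2.03, -0.0]
ft_force: [0.3, -0.8, 0.1]
width: 15.6
grasp_force: 29.9
```

Request:
step_arm([
  [[0,0,-0.08,0,0,0,0],[0,0,-0.06,0,0,0,0],[0,0,-0.02,0,0,0,0],[0,0,0,0,0,0,0],[0,0,0,0,0,0,0]],
])

```text
t: 11.12
ee_pos: [453.3, -244.9, 185.3]
orientation: [2.399, 2.029, 0.0]
ft_force: [-0.1, 0.9, 0.6]
width: 16.3
grasp_force: 29.9
```

Request:
step_arm([
  [[0,0,0,0,0,0,0.4],[0,0,0,0,0,0,0.4],[0,0,0,0,0,0,0.4],[0,0,0.4,0,0,0,0.4],[0,0,1,0,0,0,0.4]],
])

```text
t: 11.75
ee_pos: [452.5, -244.5, 254.3]
orientation: [-2.395, -2.026, 0.003]
ft_force: [1.3, -0.3, 1.0]
width: 35.3
grasp_force: 0.0
```

Request:
step_arm([
  [[-0.4,-0.6,0.8,0,0,1,0.3],[-0.4,-0.6,0.8,0,0,1,0.3],[-0.4,-0.6,0.5,0,0,1,0.3],[-0.2,-0.6,0,0,0,1,0.3],[0,-0.6,0,0,0,1,0.27]],
])

```text
t: 12.38
ee_pos: [382.4, -395.8, 361.0]
orientation: [2.008, 2.415, -0.0]
ft_force: [1.4, 1.0, 0.4]
width: 24.0
grasp_force: 0.0
```

Run:
```python
from h import *
import pickle
a=snap('top','top1');b=snap('side','side1');o=readout.get_obs();print(o['ee_pos'],o['orientation'],o['width'])
pickle.dump((a,b),open('cal2.pkl','wb'))
t=a['pixels'][:,:,::-1];s=b['pixels'][:,:,::-1]
c=lambda x:np.clip(x*1.4,0,255).astype(np.uint8)
cv2.imwrite('pics/m.png',np.vstack([np.hstack([cv2.resize(c(t[175:250,160:260]),(500,375),interpolation=2),cv2.resize(c(s[240:315,190:250]),(300,375),interpolation=2)]),np.hstack([cv2.resize(c(t[252:288,305:405]),(500,180)),cv2.resize(c(s[100:300,150:400]),(300,180))])]))
```

```text
[ 383.01849046 -397.12185951  360.67237035] [ 2.01041449e+00  2.41140243e+00 -8.82156011e-04] 23.55312931407724
```

View pics/m.png

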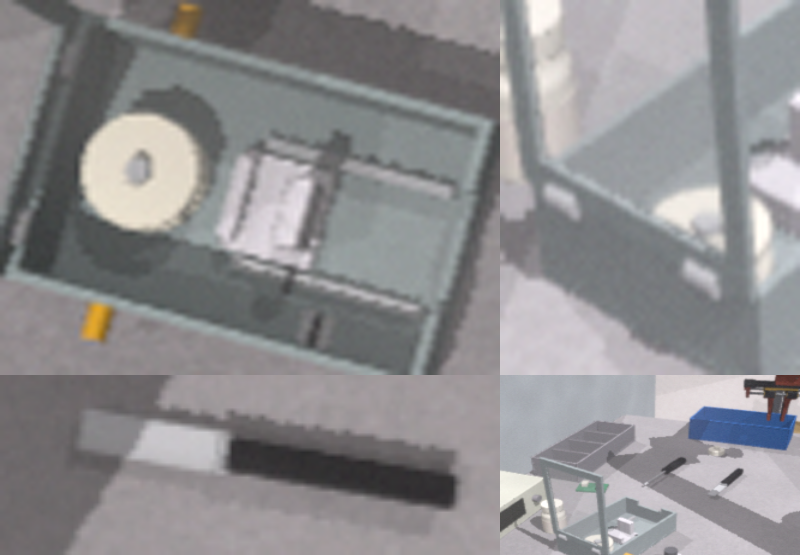

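The tool lies flat again and the cover stays up. In the top crop the index bar is at about (290,280) and the mark ridge at about (315,330). I refine both with intensity profiles along the pump's x.

Run:
```python
from h import *
import pickle
a,b=pickle.load(open('cal2.pkl','rb'))
f=np.array([556.7,8.0]);th=np.radians(75.0);ux=np.array([np.cos(th),np.sin(th)]);uy=np.array([-ux[1],ux[0]])
def prof(d,z,ys,xs):
    g=cv2.cvtColor(d['pixels'],cv2.COLOR_RGB2GRAY).astype(np.float32)
    out=[]
    for y in ys:
        p=[proj(d,[*(f+ux*x+uy*y),z]) for x in xs]; p=np.array(p,np.float32)
        out.append(cv2.remap(g,p[None,:,0],p[None,:,1],cv2.INTER_LINEAR)[0])
    return np.array(out)
xs=np.arange(55,105,2.)
for nm,z,ys in [('idx',17,[22,25,28,30,32,34,36,38]),('mark',18,[36,38,40,42,44,47,50,53,56]),('tab',53,[-21,-17,-12,-6,0,6,12,17,21])]:
    print(nm,xs.astype(int).tolist())
    for y,r in zip(ys,prof(a,z,ys,xs)): print(y,r.astype(int).tolist())
```

```text
idx [55, 57, 59, 61, 63, 65, 67, 69, 71, 73, 75, 77, 79, 81, 83, 85, 87, 89, 91, 93, 95, 97, 99, 101, 103]
22 [111, 109, 107, 110, 110, 111, 110, 108, 108, 101, 99, 110, 136, 147, 139, 135, 137, 139, 139, 138, 139, 143, 152, 154, 153]
25 [86, 91, 88, 83, 82, 88, 90, 89, 85, 83, 88, 97, 113, 122, 104, 94, 100, 112, 119, 110, 106, 114, 127, 134, 116]
28 [110, 114, 108, 105, 105, 110, 112, 108, 103, 101, 109, 115, 107, 95, 77, 67, 84, 95, 99, 102, 108, 107, 107, 106, 112]
30 [123, 115, 110, 122, 132, 123, 116, 112, 114, 114, 114, 119, 118, 116, 94, 76, 88, 111, 116, 112, 103, 104, 120, 130, 124]
32 [102, 98, 91, 93, 100, 103, 99, 91, 93, 94, 99, 99, 90, 88, 72, 67, 75, 89, 85, 91, 87, 84, 91, 95, 98]
34 [82, 82, 81, 81, 81, 82, 82, 81, 80, 81, 82, 81, 77, 73, 63, 56, 63, 73, 76, 77, 75, 75, 76, 78, 79]
36 [72, 72, 73, 73, 72, 71, 71, 74, 74, 73, 72, 72, 72, 68, 61, 51, 58, 68, 71, 71, 72, 72, 72, 71, 71]
38 [73, 74, 74, 73, 73, 72, 71, 72, 73, 72, 71, 73, 73, 71, 62, 54, 61, 69, 70, 70, 72, 71, 70, 71, 72]
mark [55, 57, 59, 61, 63, 65, 67, 69, 71, 73, 75, 77, 79, 81, 83, 85, 87, 89, 91,
[... 1475 characters left out ...]
, 75, 78, 110, 142, 155, 154, 154, 146, 136, 136, 141, 140, 137, 137, 130]
0 [105, 105, 104, 104, 104, 104, 98, 89, 82, 82, 74, 83, 111, 145, 160, 158, 156, 154, 151, 149, 148, 142, 139, 138, 132]
6 [107, 106, 105, 105, 104, 100, 91, 78, 84, 80, 74, 81, 108, 146, 155, 154, 151, 145, 142, 150, 153, 151, 148, 144, 139]
12 [111, 110, 110, 110, 108, 105, 97, 103, 118, 103, 72, 72, 106, 140, 157, 158, 158, 153, 146, 148, 153, 152, 150, 146, 142]
17 [112, 112, 112, 114, 109, 106, 100, 97, 107, 115, 104, 101, 106, 120, 135, 137, 143, 147, 149, 154, 155, 153, 150, 149, 148]
21 [111, 112, 113, 112, 109, 107, 98, 100, 124, 146, 144, 136, 137, 137, 139, 139, 140, 144, 151, 155, 155, 153, 152, 150, 150]
```

Request:
step_arm([
  [[0.261,0.649,-0.08,0,0,1,0.27],[0.261,0.649,-0.08,0,0,1,0.27],[0.261,0.649,-0.08,0,0,1,0.27],[0.261,0.649,-0.08,0,0,1,0.27],[0.261,0.649,-0.08,0,0,1,0.27]],
])

```text
t: 13.1
ee_pos: [448.5, -230.6, 340.0]
orientation: [-1.558, -2.727, -0.0]
ft_force: [0.9, -0.7, -0.3]
width: 23.8
grasp_force: 0.0
```

Request:
step_arm([
  [[0.261,0.649,-0.08,0,0,1,0.27],[0.261,0.649,-0.08,0,0,1,0.27],[0.261,0.649,-0.08,0,0,1,0.27],[0.261,0.649,-0.08,0,0,1,0.27],[0.261,0.649,-0.08,0,0,1,0.27]],
])

```text
t: 13.72
ee_pos: [513.4, -68.5, 320.0]
orientation: [-1.061, -2.956, 0.0]
ft_force: [0.9, -0.2, 0.9]
width: 23.5
grasp_force: 0.0
```

Request:
step_arm([
  [[0.261,0.649,-0.08,0,0,1,0.27],[0.261,0.649,-0.08,0,0,1,0.27],[0.261,0.649,-0.08,0,0,1,0.27],[0.261,0.649,-0.08,0,0,1,0.27],[0.261,0.649,-0.08,0,0,1,0.27]],
])

```text
t: 14.35
ee_pos: [578.5, 93.7, 299.9]
orientation: [-0.531, -3.095, 0.0]
ft_force: [0.4, 1.0, -0.4]
width: 23.6
grasp_force: 0.0
```

Request:
step_arm([
  [[0,0,0,0,0,1,0.27],[0,0,0,0,0,0.15,0.27],[0,0,0,0,0,0,0.27],[0,0,0,0,0,0,0.27],[0,0,0,0,0,0,0.27]],
])

```text
t: 14.98
ee_pos: [578.9, 91.5, 300.4]
orientation: [0.411, 3.115, 0.0]
ft_force: [-0.4, 0.2, 0.1]
width: 23.7
grasp_force: 0.0
```

Request:
step_arm([
  [[0,-0.03,-0.5,0,0,0,0.27],[0,0,-0.5,0,0,0,0.27],[0,0,-0.4,0,0,0,0.27],[0,0,-0.2,0,0,0,0.27],[0,0,0,0,0,0,0.27]],
])

```text
t: 15.6
ee_pos: [578.9, 90.3, 219.7]
orientation: [-0.409, -3.114, 0.001]
ft_force: [0.1, 0.2, 0.3]
width: 23.7
grasp_force: 0.0
```

Request:
step_arm([
  [[0,0,-0.2,0,0,0,0.27],[0,0,-0.12,0,0,0,0.27],[0,0,0,0,0,0,0.27],[0,0,0,0,0,0,0.27],[0,0,0,0,0,0,0.27]],
])

```text
t: 16.23
ee_pos: [579.1, 90.3, 204.6]
orientation: [0.409, 3.114, 0.0]
ft_force: [1.1, 0.2, 0.1]
width: 23.5
grasp_force: 0.0
```

Clear descent. I close the gripper.

Request:
step_arm([
  [[0,0,0,0,0,0,0],[0,0,0,0,0,0,0],[0,0,0,0,0,0,0],[0,0,0,0,0,0,0],[0,0,0,0,0,0,0]],
])

```text
t: 16.85
ee_pos: [578.7, 88.7, 204.5]
orientation: [-0.409, -3.114, 0.004]
ft_force: [-1.7, -12.1, 3.9]
width: 12.0
grasp_force: 29.9
```

```bash
cat >> h.py <<'E'
f=np.array([556.7,8.0]);th=np.radians(75.0);ux=np.array([np.cos(th),np.sin(th)]);uy=np.array([-ux[1],ux[0]])
def prof(d,z,ys,xs):
    g=cv2.cvtColor(d['pixels'],cv2.COLOR_RGB2GRAY).astype(np.float32);out=[]
    for y in ys:
        p=np.array([proj(d,[*(f+ux*x+uy*y),z]) for x in xs],np.float32)
        out.append(cv2.remap(g,p[None,:,0],p[None,:,1],cv2.INTER_LINEAR)[0])
    return np.array(out)
def show(ys=(28,30,32,34,36,38,47,50,53)):
    a=snap('top');xs=np.arange(55,100,2.);print(xs.astype(int).tolist())
    for y in ys: print(y,prof(a,17.5,[y],xs)[0].astype(int).tolist())
    e=np.mean([readout.get_obs()['ee_pos']],0);o=readout.get_obs();print((e[:2]-f)@ux,(e[:2]-f)@uy,o['width'],o['grasp_force'],o['ft_force'])
E
python3 -c "
from h import *
show()"
```

```text
[55, 57, 59, 61, 63, 65, 67, 69, 71, 73, 75, 77, 79, 81, 83, 85, 87, 89, 91, 93, 95, 97, 99]
28 [81, 90, 93, 87, 79, 71, 71, 73, 73, 74, 74, 72, 74, 73, 72, 71, 71, 72, 72, 73, 73, 72, 73]
30 [118, 106, 104, 111, 117, 94, 77, 74, 72, 72, 73, 73, 73, 72, 73, 72, 72, 72, 72, 73, 73, 72, 73]
32 [99, 94, 88, 90, 92, 85, 77, 73, 72, 72, 72, 73, 73, 73, 73, 72, 71, 72, 72, 73, 73, 73, 73]
34 [77, 78, 77, 77, 76, 74, 74, 73, 72, 72, 72, 72, 72, 72, 72, 72, 71, 71, 72, 73, 73, 73, 73]
36 [67, 66, 68, 68, 69, 70, 70, 73, 72, 72, 73, 73, 72, 73, 73, 73, 72, 73, 73, 73, 72, 71, 73]
38 [69, 70, 69, 67, 69, 71, 72, 73, 72, 72, 73, 73, 73, 73, 73, 73, 72, 72, 72, 72, 72, 72, 72]
47 [69, 70, 77, 79, 76, 73, 71, 73, 72, 72, 72, 71, 71, 72, 72, 71, 72, 72, 73, 73, 72, 72, 72]
50 [67, 69, 75, 79, 74, 72, 72, 73, 72, 72, 73, 72, 71, 72, 73, 72, 71, 72, 72, 72, 72, 72, 72]
53 [68, 70, 75, 76, 73, 73, 73, 73, 72, 71, 70, 71, 71, 71, 72, 71, 71, 71, 72, 72, 73, 73, 73]
83.62422708568585 -0.39802125235079083 11.950586080677251 29.946419298648834 [ -1.72137601 -11.75258966   4.07887223]
```

```bash
cat >> h.py <<'E'
def avg(n=12):
    L=[];F=[]
    for i in range(n):
        d=get_image('side');o=readout.get_obs();L.append((o['ee_pos'][:2]-f)@ux);F.append(o['ft_force'][:2]@ux)
    print('x',np.mean(L).round(2),'+-',np.std(L).round(2),'F',np.mean(F).round(1),'ori',o['orientation'].round(4),o['t']);return d
E
python3 -c "
from h import *
avg()"
```

```text
x 83.62 +- 0.01 F -12.2 ori [-0.4094 -3.114   0.0035] 17.5
```

```bash
cat >> h.py <<'E'
from scipy.spatial.transform import Rotation as Rn
def gp(n=6):
    L=[]
    for i in range(n):
        d=get_image('side');o=readout.get_obs();p=o['ee_pos']+Rn.from_rotvec(o['orientation']).as_matrix()[:,2]*163;L.append([(p[:2]-f)@ux,(p[:2]-f)@uy,p[2],o['ft_force'][:2]@ux])
    print('gp',np.mean(L,0).round(2),np.std(L,0).round(2),o['grasp_force'],o['width'],o['t']);return d
E
python3 -c "
from h import *
gp()"
```

```text
gp [ 83.24  -0.31  41.49 -11.83] [0.01 0.01 0.01 0.47] 29.94631737470627 12.194741228132797 17.8
```

Request:
step_arm([
  [[-0.025,-0.094,0,0,0,0,0],[-0.025,-0.094,0,0,0,0,0],[-0.025,-0.094,0,0,0,0,0],[-0.025,-0.094,0,0,0,0,0],[0,0,0,0,0,0,0]],
])

```text
t: 18.42
ee_pos: [574.1, 72.1, 204.4]
orientation: [0.41, 3.114, 0.002]
ft_force: [0.4, 7.1, -0.3]
width: 11.7
grasp_force: 29.9
```

```bash
python3 -c "
from h import *
d=gp()"
```

```text
gp [66.92 -0.18 41.45  6.43] [0.07 0.01 0.01 0.44] 29.9434894323349 11.776717314736663 18.725
```

Request:
step_arm([
  [[-0.007,-0.026,0,0,0,0,0],[-0.007,-0.026,0,0,0,0,0],[0,0,0,0,0,0,0],[0,0,0,0,0,0,0],[0,0,0,0,0,0,0]],
])

```text
t: 19.35
ee_pos: [573.4, 69.9, 204.4]
orientation: [0.41, 3.114, 0.003]
ft_force: [-0.7, 7.2, 0.4]
width: 12.0
grasp_force: 29.9
```

```bash
python3 -c "
from h import *
d=gp()
a=snap('top')
for z,y in((17,32),(18,47)):
  for x in (60,66,85): print(proj(d,[*(f+ux*x+uy*y),z]).round(1),proj(a,[*(f+ux*x+uy*y),z]).round(1))
s=d['pixels'][:,:,::-1];t=a['pixels'][:,:,::-1]
c=lambda x:np.clip(x*1.4,0,255).astype(np.uint8)
cv2.imwrite('pics/f.png',np.hstack([cv2.resize(c(s[225:300,220:300]),(480,450),interpolation=2),cv2.resize(c(t[200:265,200:246]),(318,450),interpolation=2)]))
"
```

```text
gp [64.37 -0.17 41.45  6.82] [0.01 0.01 0.01 0.47] 29.94353860616684 11.881466740827916 19.65
[271.1 273.4] [227.3 233.1]
[269.5 274.7] [225.  232.5]
[264.6 278.9] [217.4 230.5]
[276.2 275.5] [225.6 239.1]
[274.7 276.8] [223.2 238.5]
[269.8 281.1] [215.7 236.5]
```

View pics/f.png

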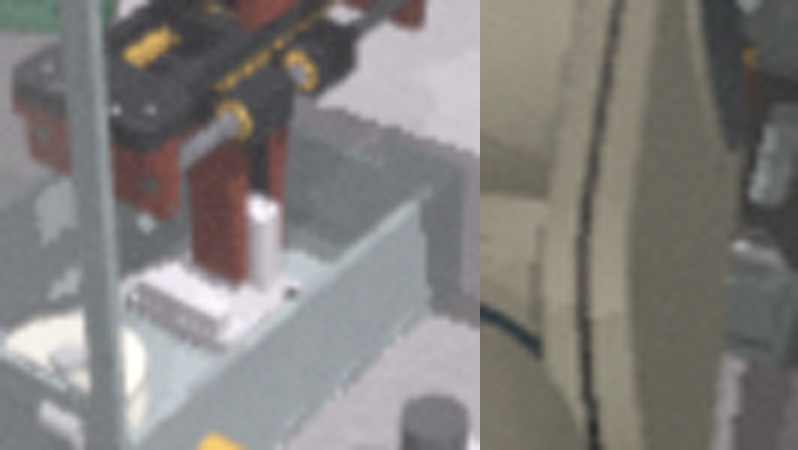

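The side crop shows the tab gripped, with the index tip at about (292,293). The mark is hidden by the near wall, and the arm covers the top view. Travel is 18.9 mm, and the best estimate from the profiles is about 19.1 mm. I make a small final nudge and then hand in.

Request:
step_arm([
  [[-0.001,-0.005,0,0,0,0,0],[0,0,0,0,0,0,0],[0,0,0,0,0,0,0],[0,0,0,0,0,0,0],[0,0,0,0,0,0,0]],
])

```text
t: 20.32
ee_pos: [573.4, 69.7, 204.4]
orientation: [0.41, 3.114, 0.003]
ft_force: [0.4, 9.3, 0.5]
width: 11.6
grasp_force: 29.9
```

```bash
python3 -c "
from h import *
gp(3)
print(ctrl.close_job())"
```

```text
gp [64.17 -0.17 41.44  6.74] [0.01 0.02 0.01 0.48] 29.943471550941467 11.84781679039151 20.475
the job is handed in; nothing more can be done
None
```

The job is handed in at 20.5 s: the cover was levered upright with the blade, the tool laid flat on the bench, and the shoe pulled 19.1 mm and held at the mark; that distance comes from a measurement before the pull, as no camera could see index and mark together afterwards.

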